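# Hold the dust box inspection flap open at the gauge arm

### The arm

A 6-joint arm with a two-finger parallel gripper is mounted at the origin on the work surface. World frame = base frame: x ahead of the robot, y to its left, z up, the work surface at z = 0. Lengths are in m, angles in rad, forces in N, time in s.
With the tool pointing down it reaches from about 0.275 to 0.75 m from the base axis. Payload 10.2 kg.
Tool frame: the origin (TCP) lies midway between the tips of the shut fingers; the grasp point (between the pads) lies 19 mm behind it (env.hold_point_z is the distance from the TCP to the grasp point, in m); z points along the fingers, y is the line along which they close (so a half turn about z gives the same grasp; the last joint's range is limited). The gripper opens to 85 mm and grips with 20 to 120 N. Pads are 22 mm wide; open, the fingers measure 114 mm over their backs; the gripper's body (76 mm by 85 mm) begins 54 mm behind the grasp point. The pads swing forward as they close: fully open they stand 13 mm farther back than shut.
Start: joints at [-1.543, 0.313, 1.498, -0, 1.331, -0.223], TCP at [0.13, -0.509, 0.231] pointing down, gripper open.
Joint ranges: [-2.94, 2.94], [-0.97, 2.17], [0.19, 2.56], [-1.23, 4.37], [0.02, 3.11], [-2.88, 2.88]. Speed limits (rad/s): [2.39, 2.39, 3.01, 3.14, 3.14, 3.14].

### API

Orientations are given as a unit quaternion [x, y, z, w].
In Python, from bench import env, kinematics, monitor, eyes, job gives the robot as it stands. The module is installed in compiled form; this text tells all that it offers. Calls block until the motion is done:
- env.reach(position, orientation): joint-space move of the TCP to a pose.
- env.movel(position, velocity=0.15, frame=None, guard=None): straight line of the TCP; frame=None keeps the orientation; velocity is the mean speed in m/s. With guard (N) it stops when the force on the tool has changed by that much, and returns True; else False.
- env.set_joints(angles): joint-space move.
- env.release() and env.close_gripper(effort=None): open the fingers fully, or close them until they stop; effort is the grip in N (None keeps the last).
- env.hold(seconds).
- kinematics.ik(position, orientation): joint angles nearest the present ones, or None.
- monitor.sense(): the state.
- eyes.grab_frame(name): name is "scene" or "top"; returns a dict with "frame" (384x512x3 uint8, red, green, blue), "mtx" (3x3 intrinsics, pixels), "k1" (the pictures are not rectified: a ray, as slopes to the right and down, at radius r is drawn at 1 + k1 r^2 times it, then the intrinsics apply), "view" (4x4, takes a point from world to camera coordinates). Camera axes: x right, y down, z forward; pixel columns grow to the right and rows downward; lengths in m; the calibration is good to about 2 mm. A picture is of the moment at which its call begins. There is no depth.
A pose or a line that the arm cannot do raises env.MotionError and nothing moves.
- job.hand_in(): hands the job in; it is judged then, once.
The state is a dict: "clock": time; "joints": joint angles; "qvel": joint speeds; "joint_efforts": joint torques, N m; "position": TCP position; "ee_rot": TCP orientation; "contact_force": force on the tool from outside, world axes, zero at the start; "ft_torque": the same for the moment, N m; "finger_gap": opening from 0.0 (shut) to 1.0 (fully open); "gripper_force": force on a finger pad.
Only numpy, scipy, OpenCV 4.12 (cv2) and the standard library are available. Lean on these libraries where they do the work, as an engineer would, in place of code of your own. Each camera call takes 0.05 s, during which the arm holds its last target. There are 200 camera calls.

### The job

Lift the loose cover plate off its two pins on the grey dust box and lay it down flat, lug upward, on the rubber mat, without dropping it. Then swing the inspection flap up by its lug until it is in line with the gauge arm beside it, and finish while still holding the flap there, because it falls shut when let go. Leave the gauge arm at its setting and do not disturb the tin, the thread spool, the wooden shoe last or the screwdriver.

Things in the scene. Friction and masses are not known exactly. Their poses are not given: they have to be found in the camera images.
- dust_box: grey steel box fixed to the bench, 220 mm (its x) by 240 mm (y); origin at the centre of its underside, z up. Top 100 mm high; a raised deck at x from 47 to 110 mm is 106 mm high. Two upright steel pins, 8 mm thick, 14 mm tall, stand on the deck at x = 70, y = +66 and -66 mm. A hose spigot sticks out 30 mm at the far side; a thin quadrant arc stands at y = -104 mm, up to 205 mm high
- flap_hinge (a point): the middle of the flap's hinge line, on top of the dust box 85 mm towards the robot side (-x) of its centre, 100 mm above the bench; the axes are those of the dust box and the hinge line runs along its y
- flap_lug (a point): centre of the inspection flap's upright black lug 36 mm long (x), 12 mm thick (y), 40 mm tall. The flap is aluminium, 130 mm (x, away from the hinge) by 140 mm (y) by 5 mm, about 0.3 kg. The point lies 85 mm from the hinge line along the flap's x and 25 mm along its z above the flap's underside, which passes through the hinge line. Axes turn with the flap and match the dust box's when shut
- flap (a joint): angle of the inspection flap: 0 shut and level, growing to 1.2 rad as its far edge swings up and back towards the robot's side of the box. The hinge is nearly free and the flap falls shut when let go. The cover plate overlaps its far edge by 10 mm and keeps it shut
- gauge (a joint): angle of the gauge arm, the mark for the flap: same hinge line, zero and direction as the flap's angle; flap and arm are in line when the two values are equal. Set between 0.45 and 0.8 rad; stiff, stays where it is
- gauge_tip (a point): free end of the gauge arm, a dark steel bar 134 mm long, 8 mm wide, 10 mm high that starts at the hinge line and runs parallel to the flap's side edge, 90 mm to the dust box's -y side of the flap's middle. Its x axis runs along the arm
- cover_lug (a point): centre of the loose cover plate's upright black lug 36 mm long (x), 12 mm thick (y), 40 mm tall, in the middle of an aluminium plate 70 mm (x) by 160 mm (y) by 5 mm, about 0.2 kg, with 13 mm holes over the pins. The point is 25 mm above the plate's underside. It starts lying on the dust box's deck, lug 70 mm to +x of the box's centre, axes parallel to the box's; 14 mm straight up clears the pins
- mat: flat black rubber mat fixed on the bench, 240 mm (x) by 220 mm (y) by 4 mm thick; origin at the centre of its underside. The cover plate goes on it
- tin: bystander: closed round metal tin, 90 mm in diameter, 110 mm tall; origin at the centre of its underside
- spool: bystander: thread spool standing upright, 44 mm in diameter, 60 mm tall; origin at the centre of its underside
- last: bystander: wooden shoe last about 160 mm long, 80 mm wide, 85 mm tall; origin under its middle
- screwdriver: bystander: screwdriver lying on the bench along its x; origin on the bench under it
Mind the look-alikes: they are no part of the job. What is shaped like the part that bears cover_lug but green or pink is not meant.

How it is judged:
On the way, in this order (a step that is already met when the one before it is completed fails the run):
1. the cover plate lies flat, lug up, on the mat, let go, and the flap is still shut (x of cover_lug in the frame of mat between -0.085 and 0.085 m and y of cover_lug in the frame of mat between -0.085 and 0.085 m and height (world z) of cover_lug below 0.036 m and angle between cover_lug's own z axis and vertical below 0.1 rad and linear speed of cover below 0.03 m/s and contact force between the fingers and cover below 0.1 N and value of joint flap below 0.1 rad), for 0.2 s.
2. the fingers hold the flap in line with the gauge arm (angle between the x axis of flap_lug and the x axis of gauge_tip, either way round below 0.1 rad and value of joint flap above 0.25 rad and velocity of joint flap between -0.1 and 0.1 rad/s and contact force between the fingers and flap above 0.5 N and contact force between cover and flap below 0.05 N), for 0.2 s.
At the end, for the whole second after the job is handed in: the robot is holding the flap still, in line with the gauge arm within 0.1 rad, with its fingers touching it and the cover plate not propping it, and the cover plate lies flat, lug up and at rest on the mat (centre within 85 mm of the mat's centre in each direction) and is not touched (all of step 2 and x of cover_lug in the frame of mat between -0.085 and 0.085 m and y of cover_lug in the frame of mat between -0.085 and 0.085 m and height (world z) of cover_lug below 0.036 m and angle between cover_lug's own z axis and vertical below 0.1 rad and linear speed of cover below 0.03 m/s and contact force between the fingers and cover below 0.1 N); the arm keeps its last pose, push and grip.
It fails at once if the flap is forced open with the cover plate still on or near its pins (value of joint flap above 0.12 rad and distance between cover_lug and flap_hinge below 0.2 m).
It fails at once if the cover plate is dropped or thrown (linear speed of cover above 0.8 m/s and contact force between the fingers and cover below 0.1 N).
It fails at once if the gauge arm is pushed off its setting (distance of gauge_tip from where it was at the start of the episode above 0.012 m).
It fails at once if the tin, the thread spool, the shoe last or the screwdriver is disturbed (distance of any of tin, spool, last, screwdriver from where it was at the start of the episode above 0.03 m).
It also fails if it takes over 56 s, if anything falls off the work surface, if the arm or the gripper's body presses on something with over 40 N, if the wrist force passes 120 N, or if a joint passes its speed limit or range.

## Working session

There is one attempt and no reset: what is moved stays moved. The work goes in short steps, each a Python script; the robot and the scene stay as the last script left them, time stands still between calls to the robot, and variables do not carry over. Pictures are saved under pics/ and viewed, at most 10 in all, crops included, and the job is handed in when it is done.

```bash
mkdir -p pics; python3 - <<'E'
from bench import env, kinematics, monitor, eyes, job
import cv2,numpy as np,pickle
d={}
for n in("scene","top"):
    f=eyes.grab_frame(n); d[n]=f
    cv2.imwrite(f"pics/{n}0.png",cv2.resize(f["frame"][:,:,::-1],(768,576),interpolation=cv2.INTER_CUBIC))
    print(n,f["mtx"],f["k1"],np.round(f["view"],4))
pickle.dump(d,open("f0.pkl","wb"))
s=monitor.sense();print(s["clock"],s["ee_rot"],s["position"],env.hold_point_z)
E
```

```text
scene [[415.53402275   0.         256.77225649]
 [  0.         415.53402275 190.04521742]
 [  0.           0.           1.        ]] -0.06137182540687932 [[-7.6150e-01  6.4810e-01 -1.5000e-03  4.1140e-01]
 [ 4.9550e-01  5.8070e-01 -6.4590e-01 -1.5220e-01]
 [-4.1780e-01 -4.9270e-01 -7.6340e-01  1.5295e+00]
 [ 0.0000e+00  0.0000e+00  0.0000e+00  1.0000e+00]]
top [[398.82475755   0.         254.54514344]
 [  0.         398.82475755 193.97728202]
 [  0.           0.           1.        ]] -0.002831975572897987 [[-0.0077 -0.9999  0.0074 -0.0123]
 [-0.984   0.0062 -0.1778  0.5303]
 [ 0.1778 -0.0087 -0.984   1.1957]
 [ 0.      0.      0.      1.    ]]
0.1 [ 9.92146393e-01  1.25080764e-01  5.91270827e-05 -5.77450602e-04] [ 0.13027822 -0.50834466  0.23079613] 0.0187
```

View pics/scene0.png

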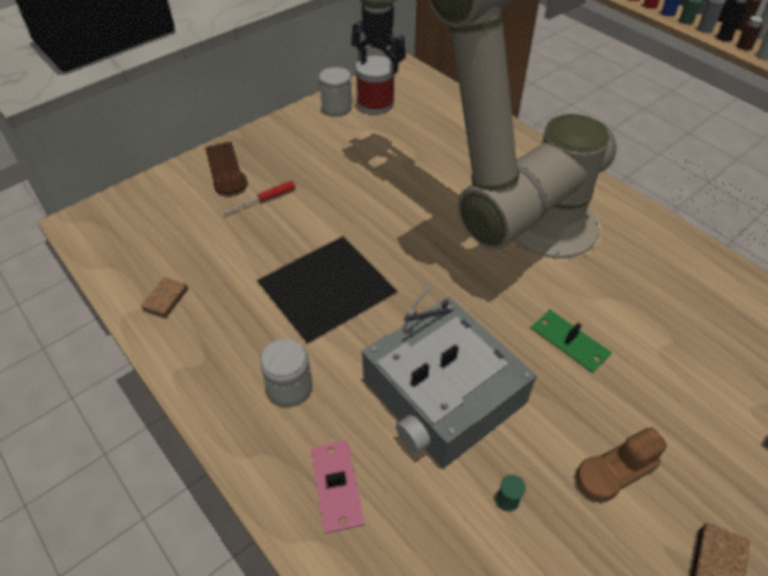

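View pics/top0.png

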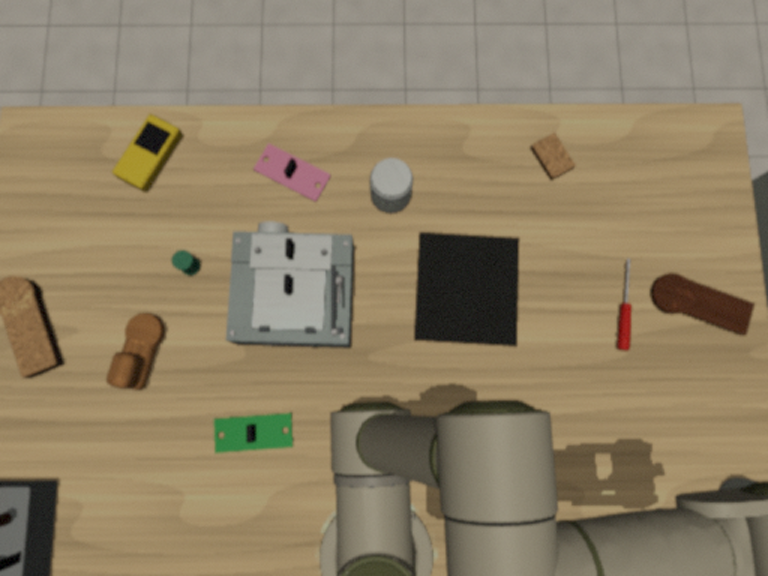

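The lug could be any of these, as pixels in the top view: the aluminium cover lug at (290,248), the flap lug at (289,284), the green look-alike at (252,433) or the pink one at (291,169). By the description I choose (290,248), the aluminium plate on the grey box's far side. The mat is at about (467,289). I'll check this in a close crop.

```bash
python3 - <<'E'
import cv2,numpy as np,pickle
d=pickle.load(open("f0.pkl","rb"))
a=d["top"]["frame"][145:240,145:245,::-1]; b=d["scene"]["frame"][185:315,235:365,::-1]
A=cv2.resize(a,(400,380),interpolation=cv2.INTER_CUBIC);B=cv2.resize(b,(390,390),interpolation=cv2.INTER_CUBIC)
im=np.zeros((390,800,3),np.uint8);im[:380,:400]=A;im[:,405:795]=B
cv2.imwrite("pics/crop1.png",im)
E
```

```text
(no output)
```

View pics/crop1.png

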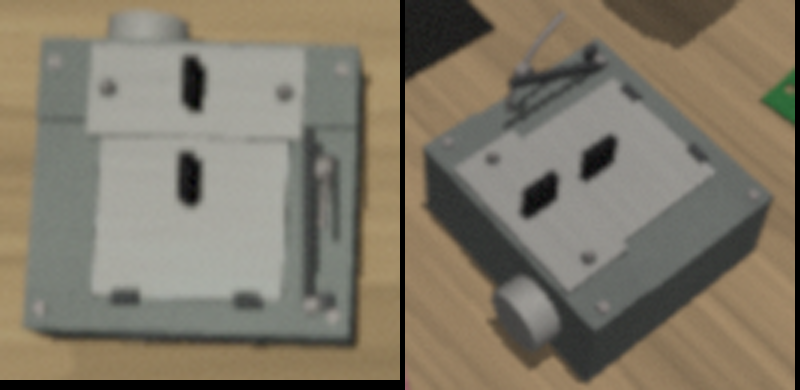

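```bash
cat > h.py <<'E'
import cv2,numpy as np
from scipy.optimize import least_squares
def proj(f,P):
    P=np.atleast_2d(P);V=f["view"];c=P@V[:3,:3].T+V[:3,3];s=c[:,:2]/c[:,2:]
    s=s*(1+f["k1"]*(s**2).sum(1,keepdims=True));M=f["mtx"]
    return s@M[:2,:2].T+M[:2,2]
def place(p,P):
    c,s=np.cos(p[2]),np.sin(p[2]);P=np.atleast_2d(P)
    return np.c_[c*P[:,0]-s*P[:,1]+p[0],s*P[:,0]+c*P[:,1]+p[1],P[:,2]]
def fit(obs,p0):  # obs: list of (frame, model pts, px)
    r=lambda p:np.concatenate([(proj(f,place(p,P))-U).ravel() for f,P,U in obs])
    s=least_squares(r,p0,loss="soft_l1");return s.x,r(s.x).reshape(-1,2)
E
python3 - <<'E'
from h import *;import pickle
d=pickle.load(open("f0.pkl","rb"));t,s=d["top"],d["scene"]
T=lambda a:(np.array(a)+.5)/4-.5+145
S=lambda a:(np.array(a)-[405,0]+.5)/3-.5+[235,185]
tp=T([(108,88),(285,92),(92,43),(305,48),(87,132),(300,137),(25,328),(350,334)])
tm=np.array([(70,66,120),(70,-66,120),(105,80,111),(105,-80,111),(35,80,111),(35,-80,111),(-110,120,100),(-110,-120,100)])/1e3
sp=S([(492,159),(588,258),(427,147),(597,328),(770,202),(597,40),(570,290),(457,168)])
sm=np.array([(70,-66,120),(70,66,120),(110,-120,106),(110,120,106),(-110,120,100),(-110,-120,100),(105,80,111),(105,-80,111)])/1e3
p,r=fit([(t,tm,tp),(s,sm,sp)],[.45,.1,0]);print("box",p);print(np.round(r,1).tolist())
mp=(np.array([(419,233),(519,238),(516,346),(415,341)])+.5)/1.5-.5
mm=np.array([(120,110,4),(120,-110,4),(-120,-110,4),(-120,110,4)])/1e3
ms=(np.array([(342,238),(397,290),(308,340),(259,283)])+.5)/1.5-.5
m2=mm[[2,3,0,1]]
q,r=fit([(t,mm,mp),(s,m2,ms)],[.5,-.2,0]);print("mat",q);print(np.round(r,1).tolist())
np.save("pose.npy",[p,q])
for a in (.45,.55,.65,.75):
    P=place(p,[(-.085+.134*np.cos(a),-.09,.1+.134*np.sin(a)),(-.085,-.09,.105)])
    print(a,((proj(t,P)-145+.5)*4-.5).round(0).tolist(),((proj(s,P)-[235,185]+.5)*3-.5+[405,0]).round(0).tolist())
for n,P in (("tin",(390,205)),("spool",(190,268)),("last",(135,350))):
    g=least_squares(lambda x:(proj(t,[x[0],x[1],.02])-np.array(P)/1.5).ravel(),[.5,0]).x;print(n,g)
E
```

```text
box [ 0.5314514   0.16804161 -0.03087444]
[[-0.7, -0.8], [-0.4, -0.7], [-0.0, -0.2], [-0.0, -0.2], [-0.2, 0.3], [0.3, 0.3], [-0.7, 0.0], [-0.2, 0.5], [0.2, -1.9], [0.5, -1.8], [-1.5, -0.2], [-0.3, 1.3], [1.4, -2.4], [0.0, -1.3], [-0.2, 0.7], [-1.3, 0.3]]
mat [ 0.5432307  -0.2002086  -0.05747106]
[[-0.3, -0.6], [-0.2, -0.6], [1.1, 0.3], [-0.6, 0.2], [0.5, -2.8], [1.3, -0.2], [-0.1, 2.1], [-2.3, -2.4]]
0.45 [[310.0, 124.0], [309.0, 300.0]] [[506.0, 93.0], [599.0, 64.0]]
0.55 [[309.0, 129.0], [309.0, 300.0]] [[511.0, 82.0], [599.0, 64.0]]
0.65 [[307.0, 136.0], [309.0, 300.0]] [[518.0, 70.0], [599.0, 64.0]]
0.75 [[306.0, 145.0], [309.0, 300.0]] [[526.0, 58.0], [599.0, 64.0]]
tin [ 0.72564617 -0.03561026]
spool [0.58757024 0.39291044]
last [0.41347624 0.49865122]
```

```bash
cat >> h.py <<'E'
from scipy.spatial.transform import Rotation as R
BOX,MAT=np.load("pose.npy")
HZ=.0187
def quat(yaw,tilt=0): # tilt: flap angle, tool follows flap
    return (R.from_euler("z",yaw)*R.from_euler("y",-tilt)*R.from_euler("x",np.pi)).as_quat()
def tcp(hold,q): return np.asarray(hold)+R.from_quat(q).apply([0,0,HZ])
def flap_hold(a,up=.03): # hold point on flap lug, up above underside
    P=place(BOX,[(-.085+.085*np.cos(a)-up*np.sin(a),0,.1+.085*np.sin(a)+up*np.cos(a))])[0]
    q=quat(BOX[2],a);return tcp(P,q),q
E
cat > c.txt <<'E'
E
python3 - <<'E'
from h import *
from bench import env,kinematics,monitor,eyes
q=quat(BOX[2]);g=place(BOX,[(.07,0,.106+.031)])[0];G=tcp(g,q)
qm=quat(MAT[2])
for n,(p,o) in dict(g=(G,q),m=(tcp([MAT[0],MAT[1],.035],qm),qm),f0=flap_hold(0),f6=flap_hold(.6)).items(): print(n,p,kinematics.ik(p,o))
s=monitor.sense();env.movel(s["position"]+[0.05,.05,.1])
env.reach(G+[0,0,.1],q)
env.movel(G+[0,0,.03],.1)
f=eyes.grab_frame("scene");t=eyes.grab_frame("top")
im=np.hstack([cv2.resize(f["frame"][150:310,210:370],(400,400)),cv2.resize(t["frame"][120:250,130:260],(400,400))])
cv2.imwrite("pics/near1.png",im[:,:,::-1])
s=monitor.sense();print(s["clock"],s["position"],G,s["contact_force"])
E
```

```text
g [0.60141804 0.16588074 0.1183    ] [ 8.16122588e-02  6.27963867e-01  1.32060700e+00 -4.44089210e-16
  1.19302178e+00  1.68328303e+00]
m [ 0.5432307 -0.2002086  0.0163   ] [-5.55362498e-01  6.76222724e-01  1.54596709e+00 -4.44089210e-16
  9.19402838e-01  1.07290489e+00]
f0 [0.5314514  0.16804161 0.1113    ] [ 9.60492746e-02  5.02395814e-01  1.55203853e+00 -4.44089210e-16
  1.08715831e+00  1.69772004e+00]
f6 [0.51023458 0.16869687 0.1573209 ] [ 0.15047889  0.20107829  1.99179775 -0.28540094  0.37011204  1.98800803]
4.7083 [0.60178198 0.165906   0.14914031] [0.60141804 0.16588074 0.1183    ] [-0.66023003  0.65746581 -0.15854113]
```

View pics/near1.png

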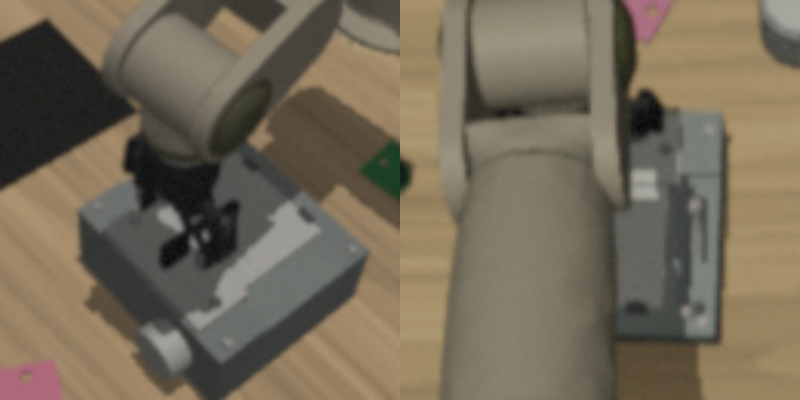

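The open fingers straddle the cover lug (left crop, lug around (178,248)), and the flap lug is just behind it. I'll descend, grip and lift slowly.

```bash
python3 - <<'E'
from h import *
from bench import env,monitor,eyes
q=quat(BOX[2]);g=place(BOX,[(.07,0,.106+.031)])[0];G=tcp(g,q)
print(env.movel(G,.06,guard=8))
env.close_gripper(50)
s=monitor.sense();print(s["position"],s["contact_force"],s["finger_gap"],s["gripper_force"])
print(env.movel(G+[0,0,.03],.04,guard=15))
s=monitor.sense();print(s["clock"],s["position"],s["contact_force"],s["ft_torque"],s["finger_gap"],s["gripper_force"])
f=eyes.grab_frame("scene")
cv2.imwrite("pics/near2.png",cv2.resize(f["frame"][160:310,220:370,::-1],(600,600),interpolation=cv2.INTER_CUBIC))
E
```

```text
False
[0.60150396 0.16592253 0.11849582] [-0.66802501  0.85343834  1.31254445] 0.1275480892601929 49.2546147108078
False
6.9167 [0.60126157 0.16583579 0.14798273] [ 0.58531746  1.26944721 -2.63751961] [ 0.00509036 -0.02835028 -0.00876323] 0.13528157606950444 48.80994737148285
```

View pics/near2.png

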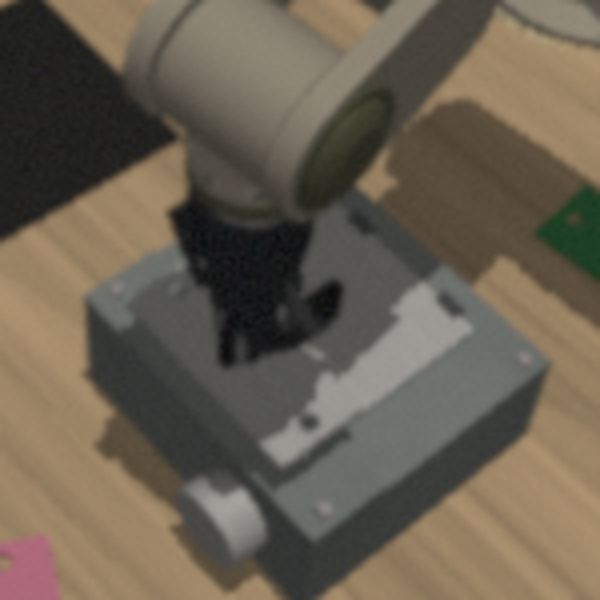

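The plate is up clear of the pins and level: its hole shows at (308,420), and the wrist carries about 2.5 N. Next I carry it over to the mat.

```bash
python3 - <<'E'
from h import *
from bench import env,monitor,eyes
p=monitor.sense()["position"];qm=quat(MAT[2])
env.movel([p[0],p[1],.26],.12)
env.movel([MAT[0],MAT[1],.26],.15,frame=qm)
env.movel([MAT[0],MAT[1],.045],.12)
env.hold(.2)
print(env.movel([MAT[0],MAT[1],.0140],.02,guard=5))
s=monitor.sense();print(s["clock"],s["position"],s["contact_force"],s["finger_gap"])
env.release();env.hold(.2)
s=monitor.sense();print(s["position"],s["contact_force"],s["finger_gap"])
env.movel([MAT[0],MAT[1],.1],.1)
env.movel([MAT[0]-.06,MAT[1],.26],.2)
q=quat(BOX[2]);G,_=flap_hold(0)
env.reach(G+[0,0,.1],q)
f=eyes.grab_frame("scene");t=eyes.grab_frame("top")
im=np.hstack([cv2.resize(f["frame"][140:310,160:370],(420,340)),cv2.resize(t["frame"][120:250,230:360],(340,340))])
cv2.imwrite("pics/near3.png",im[:,:,::-1])
print(monitor.sense()["clock"])
E
```

```text
True
14.1083 [ 0.54320853 -0.2002059   0.01647838] [-0.39052193 -0.2209543   5.8888236 ] 0.13062036402900698
[ 0.54257449 -0.19981471  0.01556758] [-0.6860487   0.15649195  0.18504741] 0.9991974465884298
18.5167
```

View pics/near3.png

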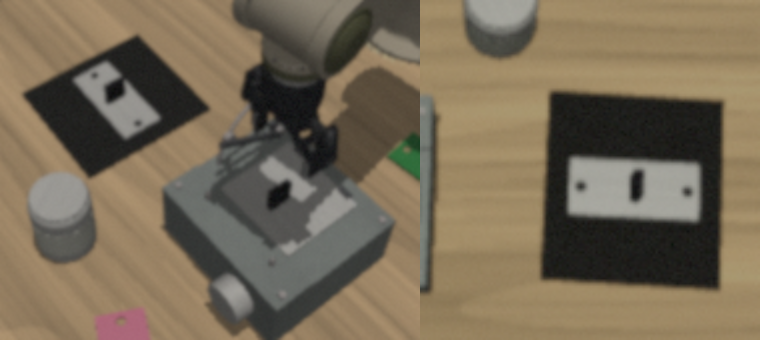

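The cover plate lies flat in the middle of the mat, with its lug at (637,186) in the right crop. Next I grip the flap lug and swing the flap to about 0.57 rad.

```bash
python3 - <<'E'
from h import *
from bench import env,monitor,eyes
import pickle
G,q=flap_hold(0)
print(env.movel(G,.08,guard=8))
env.close_gripper(40)
s=monitor.sense();print(s["position"],s["contact_force"],s["finger_gap"])
for a in np.arange(1,13)*.57/12:
    p,q=flap_hold(a)
    if env.movel(p,.05,frame=q,guard=25): print("guard",a);break
s=monitor.sense();print(s["clock"],a,s["contact_force"],s["finger_gap"],s["gripper_force"])
d={n:eyes.grab_frame(n) for n in("scene","top")};pickle.dump(d,open("f1.pkl","wb"))
im=np.hstack([cv2.resize(d["scene"]["frame"][170:260,230:330],(440,396),interpolation=2),cv2.resize(d["top"]["frame"][150:240,160:240],(352,396),interpolation=2)])
cv2.imwrite("pics/near4.png",im[:,:,::-1])
E
```

```text
False
[0.53145575 0.16793338 0.11142882] [-0.75140805 -1.22044001  1.92339546] 0.13294127170096076
23.575 0.57 [ 3.31822388 -3.32670949  3.74785949] 0.13519820638293104 40.902453660964966
```

View pics/near4.png

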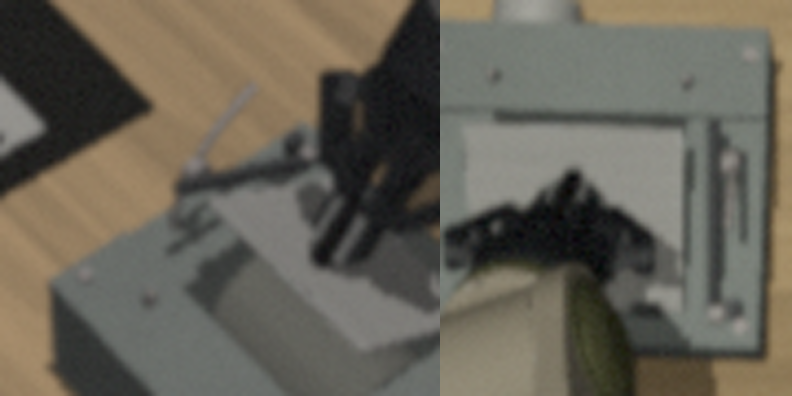

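```bash
python3 - <<'E'
from h import *;import pickle
d=pickle.load(open("f1.pkl","rb"))
def pt(a,L,y,h): return place(BOX,[(-.085+L*np.cos(a)-h*np.sin(a),y,.1+L*np.sin(a)+h*np.cos(a))])
S=lambda P:((proj(d["scene"],P)-[230,170]+.5)*4.4-.5).round(0).tolist()
T=lambda P:((proj(d["top"],P)-[160,150]+.5)*4.4-.5+[440,0]).round(0).tolist()
for a in(.47,.52,.57,.62,.67):
    print(a,"corners",S(pt(a,.13,-.07,.005)),S(pt(a,.13,.07,.005)),"gauge tip h0,h10",S(pt(a,.134,-.09,0)),S(pt(a,.134,-.09,.01)),"base",S(pt(a,0,-.09,.005)),"top",T(pt(a,.13,-.07,.005)),T(pt(a,.134,-.09,.005)))
E
python3 - <<'E'
import pickle,cv2,numpy as np
f=pickle.load(open("f1.pkl","rb"))["scene"]["frame"]
cv2.imwrite("pics/z.png",cv2.resize(f[198:256,258:320,::-1],None,fx=10,fy=10,interpolation=2))
E
```

```text
0.47 corners [[200.0, 212.0]] [[356.0, 365.0]] gauge tip h0,h10 [[171.0, 199.0]] [[177.0, 187.0]] base [[309.0, 158.0]] top [[683.0, 122.0]] [[714.0, 117.0]]
0.52 corners [[204.0, 204.0]] [[361.0, 356.0]] gauge tip h0,h10 [[176.0, 191.0]] [[182.0, 178.0]] base [[310.0, 158.0]] top [[682.0, 125.0]] [[713.0, 120.0]]
0.57 corners [[209.0, 196.0]] [[367.0, 348.0]] gauge tip h0,h10 [[180.0, 182.0]] [[187.0, 170.0]] base [[310.0, 158.0]] top [[681.0, 129.0]] [[713.0, 124.0]]
0.62 corners [[214.0, 187.0]] [[373.0, 339.0]] gauge tip h0,h10 [[185.0, 174.0]] [[193.0, 161.0]] base [[310.0, 158.0]] top [[680.0, 133.0]] [[712.0, 128.0]]
0.67 corners [[219.0, 179.0]] [[379.0, 331.0]] gauge tip h0,h10 [[190.0, 165.0]] [[198.0, 152.0]] base [[310.0, 158.0]] top [[679.0, 138.0]] [[711.0, 133.0]]
```

View pics/z.png

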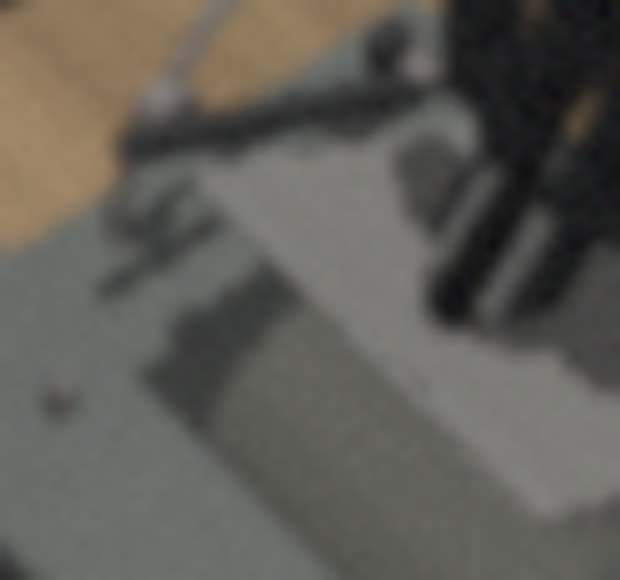

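The flap edge (corner at (195,175)) and the gauge arm end (about (125,145)) nearly line up. The arm fits about 0.54 rad and the flap about 0.56, so I'll trim the flap slightly, let it settle and hand in.

```bash
python3 - <<'E'
from h import *
from bench import env,monitor,job
p,q=flap_hold(.553)
env.movel(p,.02,frame=q);env.hold(.8)
s=monitor.sense();print(s["clock"],s["position"],p,s["contact_force"],s["gripper_force"],s["finger_gap"])
print(job.hand_in())
E
```

```text
24.725 [0.51317473 0.16865092 0.1545827 ] [0.512856   0.16861591 0.15426137] [ 4.06668867 -3.13526504  4.6839496 ] 41.17319047451019 0.134701265368779
the job is handed in; nothing more can be done
None
```

I handed the job in at about 25 s on the robot's clock: the cover plate lies flat, lug up, on the mat, and the gripper is holding the flap at about 0.55 rad, in line with the gauge arm (which I measured at about 0.54 rad). No verdict came back.

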